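# Set the bench clamp's gap to its gauge mark with the knurled wheel

### The job

The gap of the little bench clamp is too wide: lay a fingertip on the top of its knurled adjuster wheel and roll the wheel with light strokes, away from you to close the gap, until the pointer on the sliding jaw stands level with the pointer of the gauge slider on the scale. Move the jaw by the wheel alone: do not touch the jaw or the gauge slider, and leave the things standing round the clamp where they are. Nothing is to be gripped or lifted.

Things in the scene. Friction and masses are not known exactly. Their poses are not given: they have to be found in the camera images.
- clamp: Bench clamp, 220 x 130 mm, fixed to the worktop on soft feet; origin centred under its base, 12 mm above the worktop; x from wheel end to fixed jaw, away from the robot within 0.4 rad, y left, z up. In mm: gear case x -74..-16, y 0..40, top z 72; fixed jaw x 85..105, y 0..40, top z 66; scale (5 mm ticks) on a rail x -65..85, y 40..64, top z 27; wheel centre (-45, -32, 45). Wheel's crown (z 80) is highest.
- adjuster_wheel: Steel thumbwheel on edge at the robot end; knurled rim of radius 35 mm, width 22 mm; origin at its centre; y axis is the axle, along the clamp's y. Turns 4.8 rad between stops with light friction (under 1.5 N at the rim), stays where left. Rolling the crown to clamp +x closes the gap, 10 mm per rad (per 35 mm of rim travel); rolling it back opens the gap. Grips the fingertip only while pressed.
- wheel_axle (a point): Centre of the wheel, axes parallel to the clamp's. Pressing the crown sinks the whole clamp on its soft feet up to 8 mm: about 3 N to start, 1 N more per mm, then a hard stop; it springs back. Cheek plates 6 mm thick, inner faces 14 mm either side of this point, reach 19 mm above it; the top 16 mm of the rim stand free. Level strokes up to 18 mm either side of the top work at 4 mm sink with a 15 mm wide flat fingertip.
- slide_jaw: Sliding aluminium jaw, block 20 x 40 mm, top at z 66 mm of the clamp, on a toothed bar through the gear case. Its origin is the clamp's origin when fully open and moves with the jaw along clamp x; the block spans x -5..15, y 0..40 mm in this frame. Fully open the gap is 70 mm; travel 48 mm. Not to be touched.
- jaw_pointer (a point): Tip of the dark tapering pointer on the left side of the sliding jaw, pointing left over the scale, 43 mm above the worktop; moves with the jaw. Axes parallel to the clamp's.
- gauge_mark (a point): Tip of the dark tapering pointer of the gauge slider (dark steel block 14 mm long on the left of the scale rail), pointing right towards the jaw's pointer, at the same height. It marks the wanted setting, 13 to 35 mm further along clamp x than the jaw's pointer at the start; level means equal clamp x. Axes parallel to the clamp's. Not to be moved.
- gauge_slider: The gauge slider carrying that pointer. Its origin moves with it along clamp x; the block spans x -2..12, y 60..71 mm in this frame, top at z 36 mm of the clamp. Not to be touched.
- sample_cup_a: Loose sample cup with screw lid, 62 mm across, 68 mm high, standing right of the clamp; origin at the centre of its underside. Bystander.
- timer: Loose bench timer lying on its back, 62 x 66 x 18 mm, left of the clamp; origin at the centre of its underside. Bystander.
- stain_a: Loose dropper bottle, 34 mm across, 85 mm high, standing left of the clamp towards the far end; origin at the centre of its underside. Bystander.

How it is judged:
By the outcome, as a careful person would: the job done as asked, in the order asked, and still so for the second after the job is handed in, with the robot touching nothing.
It also fails if it takes over 45 s, if anything falls off the work surface, if the arm or the gripper's body presses on something with over 40 N, if the wrist force passes 120 N, or if a joint passes its speed limit or range.

### The arm

A 7-joint arm with a two-finger parallel gripper is mounted at the origin on a cart in front of the work surface, level with it; the furniture and walls round the work are solid. World frame = base frame: x ahead of the robot, y to its left, z up, the work surface at z = 0. Lengths are in m, angles in rad, forces in N, time in s.
With the tool pointing down it reaches from about 0.4 to 0.85 m from the base axis. Payload 10.4 kg.
Tool frame: the origin (TCP) lies at the very end of the fingers, on their centre line; the grasp point (between the pads) lies 19 mm behind it; x points along the fingers, z is the direction in which the jaws open and shut, and the axes are right-handed (so a half turn about x gives the same grasp; the last joint's range is limited). The gripper opens to 85 mm and grips with 20 to 120 N. Pads are 22 mm wide; open, the fingers measure 114 mm over their backs; the gripper's body (76 mm by 85 mm) begins 54 mm behind the grasp point. The pads swing forward as they close: fully open they stand 13 mm farther back than shut.
Start: joints at [-0.023, 0.332, -0.065, 1.46, 0.022, 1.35, -0.088], TCP at [0.625, 0, 0.195] pointing down, gripper open.
Joint ranges: [-2.6, 2.6], [-0.5, 2.12], [-1.47, 1.34], [0.16, 2.42], [-1.27, 4.41], [0.06, 2.06], [-2.6, 2.6]. Speed limits (rad/s): [2.22, 2.22, 2.79, 2.79, 3.14, 3.14, 3.14].

### API

Orientations are given as a unit quaternion [x, y, z, w].
In Python, from workcell import get_obs, camera, camera_info, hand_in gives the robot as it stands.
- The arm moves only by the tool move_arm, never from a script. Its argument "motion" is text: rows parted by semicolons, each of 4 numbers parted by spaces: the shift along the world's x, y, z in m, then the turn about the world's z in rad. In form: tx ty tz spin; .... A call has 1 to 10 rows; each row is the pose to reach, as a shift and turn from the pose commanded when the call began; what a row does not reach only later rows make up. A row lasts 1/8 s, in which the tool goes at most 62.5 mm and 10.7 degrees, less where a joint would pass 70% of its speed; a pose out of reach is approached as far as the arm can. A call with a gripper value outside its range is refused whole. "grip" is the opening, from 0 (shut) to 1 (fully open), set as the call begins (left out, the last holds). The fingers move at their own pace and stop on an object; "force" is the grip in N (left out, the last holds). Time passes only in rows, so rows that repeat a pose let the fingers close. It gives the time, the measured TCP pose, the force and the opening at its end, in the units of the state.
- get_obs(): the state, without advancing time (a new reading comes with each control period).
- camera(name): name is "scene" or "side" or "wrist"; returns (picture, depth): 384x512x3 uint8, red, green, blue; 384x512 float32, m along the optical axis (not along the pixel's ray), 0 where there is no reading.
- camera_info(name): a dict with "camera_matrix" (3x3 intrinsics, pixels), "eye" and "attitude" of the camera in the world. Camera axes: x right, y up, looking along -z (the intrinsics and any distortion apply to the point x, -y, -z); pixel columns grow to the right and rows downward; lengths in m; the calibration is good to about 2 mm. A picture is of the moment at which its call begins: read the wrist's pose just before it. camera_info takes no time and is no camera call; for the wrist camera it gives the pose at the moment of the call.
- hand_in(): hands the job in, once; it reports no verdict.
The state is a dict: "clock": time; "joint_pos": joint angles; "joint_velocities": joint speeds; "tau": joint torques, N m; "position": TCP position; "ee_rot": TCP orientation; "ft_force": force on the tool from outside, world axes, zero at the start; "torque": the same for the moment, N m; "grip_width": opening from 0.0 (shut) to 1.0 (fully open).
Only numpy, scipy, OpenCV 4.12 (cv2) and the standard library are available. Lean on these libraries where they do the work, as an engineer would, in place of code of your own. Each camera call takes 0.05 s, during which the arm holds its last target.

## Working session

There is one attempt and no reset: what is moved stays moved. The work goes in short steps, Python scripts to look and compute and a tool call to move; the robot and the scene stay as the last step left them, time stands still between calls to the robot, and variables do not carry over. Pictures are saved under pics/ and viewed, and the job is handed in when it is done.

Besides the shell and the picture viewer there is one more tool, called after "Call:" as a command line: name --argument value ..., lists and objects as JSON in quotes. move_arm: Moves the arm, as the interface text tells. Its arguments: {"type":"object","properties":{"motion":{"type":"string"},"grip":{"type":"number"},"force":{"type":"number"}},"required":["motion"]}

```bash
mkdir -p pics; ls
cat > h.py <<'E'
import numpy as np, cv2
from workcell import get_obs, camera, camera_info, hand_in
def snap(n,f):
    i=camera_info(n); p,d=camera(n); cv2.imwrite('pics/'+f+'.png',p[:,:,::-1]); np.savez('pics/'+f+'.npz',p=p,d=d,K=np.array(i['camera_matrix']),eye=np.array(i['eye']),att=np.array(i['attitude']))
    return i,p,d
E
python3 - <<'E'
from h import *
print(get_obs())
for n in('scene','side','wrist'):
    i,p,d=snap(n,n+'0'); print(n,i)
E
```

```text
pics
{'clock': 0.0, 'joint_pos': array([-0.02260562,  0.33287879, -0.06471161,  1.46096914,  0.02156127,
        1.34988281, -0.08850071]), 'joint_velocities': array([ 0.00054723, -0.00144649, -0.00073793,  0.00045966,  0.00146968,
       -0.00060109,  0.00083977]), 'tau': array([ 4.98105128e-04, -6.25449800e+01,  4.97091911e-02, -3.91610491e+01,
        1.63588714e-02,  9.83294769e-03, -6.01235030e-06]), 'position': array([6.24562623e-01, 1.66791281e-05, 1.93698378e-01]), 'ee_rot': array([-1.93736930e-05,  7.07617278e-01,  1.09875372e-06,  7.06595916e-01]), 'ft_force': array([ 0.55060717,  0.36272153, -0.18188074]), 'torque': array([-0.01469104,  0.03064883,  0.0216005 ]), 'grip_width': 1.0003263303345253}
scene {'camera_matrix': array([[378.27103379,   0.        , 258.29484877],
       [  0.        , 378.27103379, 191.73236902],
       [  0.        ,   0.        ,   1.        ]]), 'eye': array([0.12375004, 0.50894157, 0.6050755 ]), 'attitude': array([-0.15776699,  0.39902573,  0.83376117, -0.34746273])}
side {'camera_matrix': array([[463.37539424,   0.        , 257.57057729],
       [  0.        , 463.37539424, 191.22693904],
       [  0.        ,   0.        ,   1.        ]]), 'eye': array([ 0.25587896, -0.52243806,  0.61145092]), 'attitude': array([ 0.41950074, -0.10902633, -0.24564547,  0.86705864])}
wrist {'camera_matrix': array([[325.40660561,   0.        , 250.46570358],
       [  0.        , 325.40660561, 197.93685747],
       [  0.        ,   0.        ,   1.        ]]), 'eye': array([0.62481787, 0.06776266, 0.3722774 ]), 'attitude': array([-1.35867393e-01,  8.37212879e-04,  2.19264992e-04,  9.90726654e-01])}
```

View pics/scene0.png

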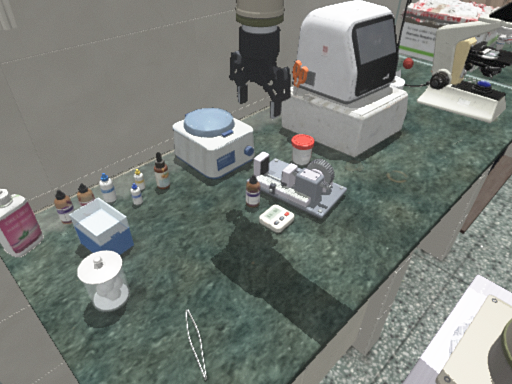

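View pics/side0.png

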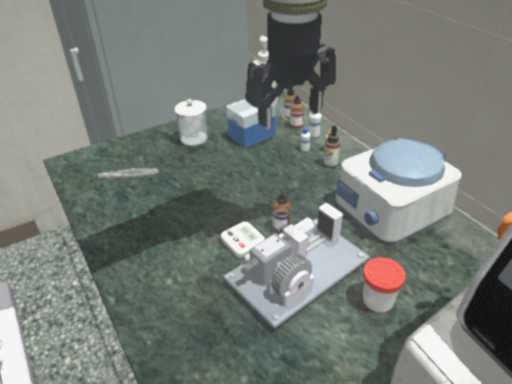

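View pics/wrist0.png

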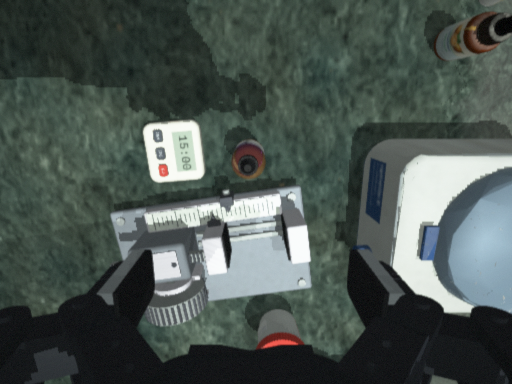

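Run:
```python
import cv2
p=cv2.imread('pics/wrist0.png')
cv2.imwrite('pics/w0a.png',cv2.resize(p[175:305,105:315],None,fx=3.8,fy=3.8,interpolation=cv2.INTER_CUBIC))
cv2.imwrite('pics/w0b.png',cv2.resize(p[180:240,180:280],None,fx=8,fy=8,interpolation=cv2.INTER_CUBIC))
```

```text
(no output)
```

View pics/w0a.png

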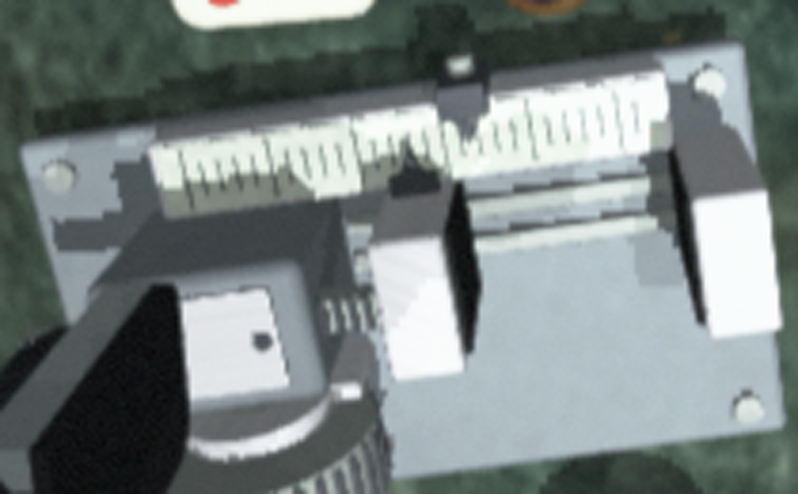

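View pics/w0b.png

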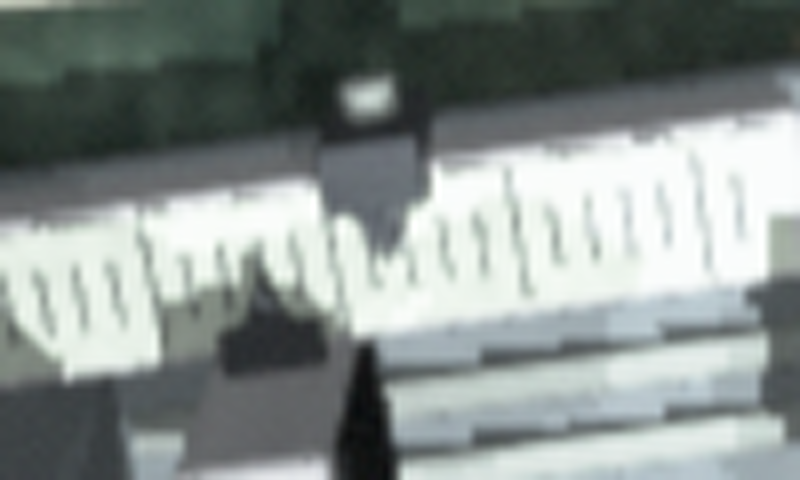

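```bash
cat >> h.py <<'E'
from scipy.spatial.transform import Rotation as R
def ray(f,u,v):
    z=np.load('pics/'+f+'.npz'); K=z['K']
    c=np.array([(u-K[0,2])/K[0,0],-(v-K[1,2])/K[1,1],-1.])
    return z['eye'],R.from_quat(z['att']).as_matrix()@c,z['d']
def at_z(f,u,v,h):
    e,r,_=ray(f,u,v); return e+r*(h-e[2])/r[2]
def at_d(f,u,v):
    e,r,d=ray(f,u,v); return e+r*np.median(d[int(v)-1:int(v)+2,int(u)-1:int(u)+2])
E
python3 - <<'E'
from h import *
np.set_printoptions(precision=4,suppress=True)
print('plate',at_d('wrist0',270,270),at_d('wrist0',296,200))
z=at_d('wrist0',270,270)[2]
FL=at_z('wrist0',300.3,186.1,z);NL=at_z('wrist0',110.8,213.2,z);FR=at_z('wrist0',311.6,286.8,z)
print(FL,NL,FR,np.linalg.norm(FL-NL),np.linalg.norm(FL-FR))
y1=np.arctan2(*(FL-NL)[[1,0]]);y2=np.arctan2(*(FR-FL)[[1,0]])+np.pi/2;print(y1,y2)
C=(NL+FR)/2;print('C',C)
j=at_z('wrist0',212.75,211.25,.043);g=at_z('wrist0',227.9,212.25,.043)
for yaw in(y1,(y1+y2)/2,y2):
  ex=np.array([np.cos(yaw),np.sin(yaw),0]);ey=np.array([-ex[1],ex[0],0])
  print(j,g,(g-j)@ex, 'wheel',C-.045*ex-.032*ey)
# top of jaw, gearcase from depth
print(at_d('wrist0',215,260),at_d('wrist0',165,265),at_d('wrist0',303,240))
# wheel points in side/scene depth
for f in('side0','scene0'):
  K=np.load(f'pics/{f}.npz');d=K['d'];print(f,d[270,290])
E
python3 - <<'E'
import cv2
p=cv2.imread('pics/side0.png')
cv2.imwrite('pics/s0a.png',cv2.resize(p[190:330,215:375],None,fx=4.2,fy=4.2,interpolation=cv2.INTER_CUBIC))
p=cv2.imread('pics/scene0.png')
cv2.imwrite('pics/c0a.png',cv2.resize(p[135:225,240:360],None,fx=6,fy=6,interpolation=cv2.INTER_CUBIC))
E
```

```text
plate [ 0.6476 -0.1199  0.0208] [ 0.6753 -0.0328  0.0211]
[ 0.6795 -0.0168  0.0208] [ 0.4654 -0.0486  0.0208] [ 0.6985 -0.1424  0.0208] 0.21650614247251065 0.1270433837506257
0.1474781370871247 0.14945698184242318
C [ 0.5819 -0.0955  0.0208]
[ 0.5842 -0.039   0.043 ] [ 0.6003 -0.0401  0.043 ] 0.015749822501968703 wheel [ 0.5421 -0.1338  0.0208]
[ 0.5842 -0.039   0.043 ] [ 0.6003 -0.0401  0.043 ] 0.01574639431496499 wheel [ 0.5422 -0.1338  0.0208]
[ 0.5842 -0.039   0.043 ] [ 0.6003 -0.0401  0.043 ] 0.015742950712925235 wheel [ 0.5422 -0.1339  0.0208]
[ 0.589  -0.0792  0.0765] [ 0.5405 -0.0816  0.0826] [ 0.6757 -0.0575  0.0768]
side0 0.6898458
scene0 0.7638145
```

View pics/s0a.png

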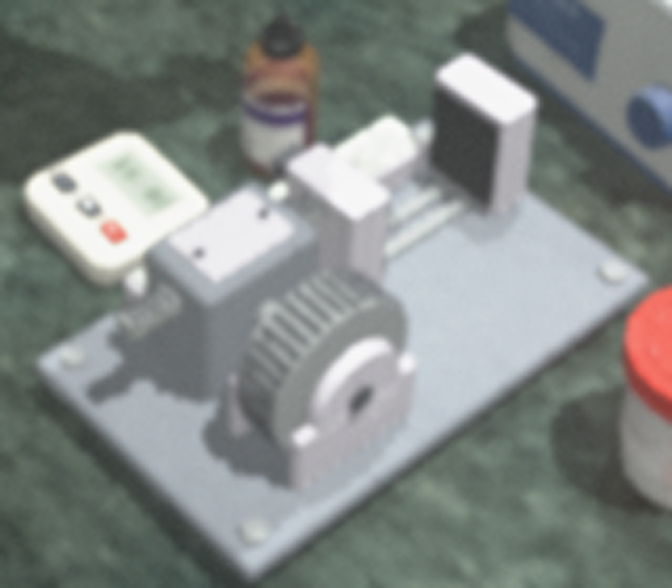

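View pics/c0a.png

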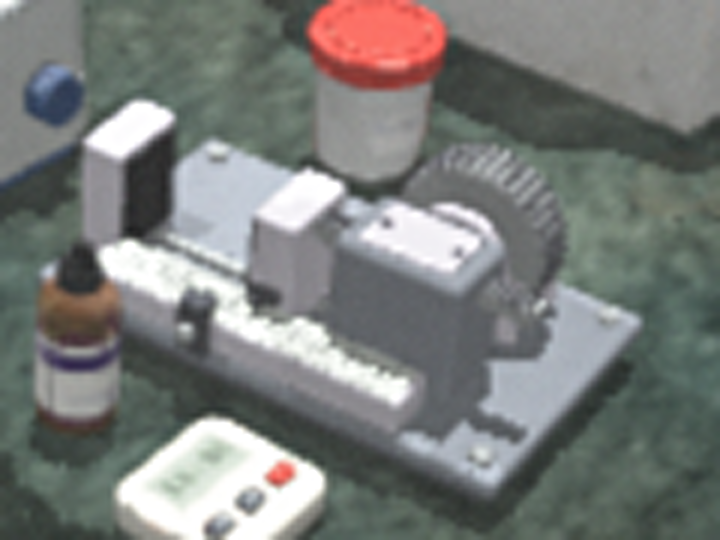

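Run:
```python
from h import *
np.set_printoptions(precision=4,suppress=True)
yaw=.1485
ex=np.array([np.cos(yaw),np.sin(yaw),0]);ey=np.array([-ex[1],ex[0],0]);C=np.array([.5819,-.0955,.012])
for f in('side0','scene0','wrist0'):
  z=np.load(f'pics/{f}.npz');K=z['K'];d=z['d'];v,u=np.mgrid[:384,:512]
  c=np.stack([(u-K[0,2])/K[0,0],-(v-K[1,2])/K[1,1],-np.ones_like(d)],-1)*d[...,None]
  P=c.reshape(-1,3)@R.from_quat(z['att']).as_matrix().T+z['eye']-C
  L=np.stack([P@ex,P@ey,P[:,2]],1)*1000
  L=L[(d.ravel()>0)]
  def box(*b): 
    m=np.ones(len(L),bool)
    for k in range(3): m&=(L[:,k]>b[2*k])&(L[:,k]<b[2*k+1])
    return L[m]
  q=lambda a:np.percentile(a,[2,50,98],axis=0).round(1).tolist() if len(a) else None
  print(f,'crown',q(box(-70,-20,-60,-10,75,90)),'rim>62',q(box(-95,0,-60,-8,64,90)))
  print(' case',q(box(-90,-10,0,50,68,75)),'fixed',q(box(70,120,-10,50,60,70)),'jaw',q(box(-5,60,-10,50,60,70)))
  r=box(-95,5,-41,-25,50,90)
  if len(r)>30:
    A=np.c_[2*r[:,0],2*r[:,2],np.ones(len(r))];s=np.linalg.lstsq(A,(r[:,0]**2+r[:,2]**2),rcond=None)[0];print(' circ',s[:2],np.sqrt(s[2]+s[0]**2+s[1]**2),len(r))
```

```text
side0 crown [[-63.0, -42.9, 75.1], [-47.4, -32.8, 78.3], [-28.7, -21.6, 81.3]] rim>62 [[-73.0, -47.1, 64.2], [-51.6, -35.6, 74.5], [-21.3, -21.6, 81.0]]
 case [[-73.0, 1.5, 68.2], [-48.1, 18.0, 71.3], [-19.6, 38.7, 74.1]] fixed [[82.4, 0.5, 60.2], [90.5, 18.3, 66.0], [103.2, 38.8, 68.5]] jaw [[-4.0, 0.7, 60.8], [6.8, 18.1, 66.1], [18.7, 38.9, 68.5]]
 circ [-45.4392  47.1007] 32.83577674736763 394
scene0 crown [[-64.0, -42.8, 75.2], [-48.6, -29.4, 77.3], [-34.6, -20.6, 80.9]] rim>62 [[-73.9, -42.5, 64.3], [-51.7, -24.9, 72.8], [-22.2, -19.6, 80.0]]
 case [[-74.5, 3.2, 68.3], [-48.6, 22.4, 70.4], [-21.8, 39.9, 73.0]] fixed [[80.2, 1.6, 60.4], [89.6, 22.9, 64.8], [102.2, 40.4, 67.1]] jaw [[-2.3, 1.9, 60.5], [6.1, 22.4, 65.0], [16.1, 41.4, 67.0]]
 circ [-47.3618  45.988 ] 33.040492308257086 102
wrist0 crown [[-59.9, -42.5, 75.1], [-45.4, -31.3, 77.0], [-33.0, -21.2, 79.4]] rim>62 [[-68.8, -42.2, 64.6], [-42.0, -29.0, 74.2], [-19.5, -20.8, 79.0]]
 case [[-50.8, 2.9, 68.1], [-35.0, 20.6, 69.9], [-19.5, 37.8, 71.7]] fixed [[83.6, 1.6, 60.6], [93.4, 21.5, 64.7], [103.2, 39.7, 66.2]] jaw [[-3.3, 1.7, 60.8], [9.2, 21.2, 64.6], [19.1, 39.7, 66.1]]
 circ [-46.1046  44.351 ] 33.82848980357322 851
```

Call:
move_arm --motion "-0.02 -0.028 -0.01 0.03; -0.05 -0.068 -0.03 0.09; -0.08 -0.11 -0.06 0.14; -0.098 -0.136 -0.075 0.1485; -0.098 -0.136 -0.075 0.1485; -0.098 -0.136 -0.075 0.1485" --grip 0 --force 20

```text
clock: 0.9
position: [0.5276, -0.1352, 0.1199]
ee_rot: [-0.053, 0.705, 0.053, 0.705]
ft_force: [-1.1, -0.2, -0.9]
grip_width: -0.003
```

Run:
```python
from h import *
snap('wrist','wrist1');snap('side','side1'); o=get_obs();print(o['clock'],o['position'],o['ee_rot'],o['ft_force'],o['grip_width'])
p=cv2.imread('pics/side1.png')
cv2.imwrite('pics/s1a.png',cv2.resize(p[120:330,195:375],None,fx=2.8,fy=2.8,interpolation=cv2.INTER_CUBIC))
```

```text
1.0 [ 0.52800373 -0.13473422  0.12005387] [-0.05302193  0.70471253  0.05316658  0.7055085 ] [ 1.09814726  0.41886516 -0.8252953 ] 0.001121142473561572
```

View pics/wrist1.png

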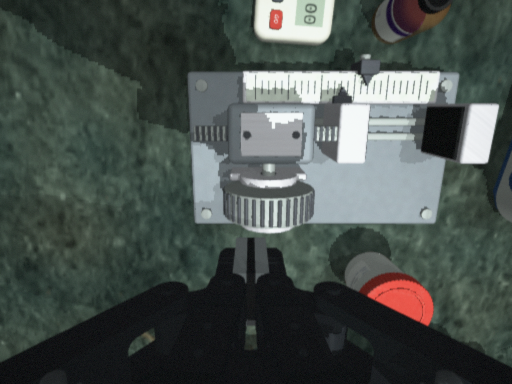

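View pics/s1a.png

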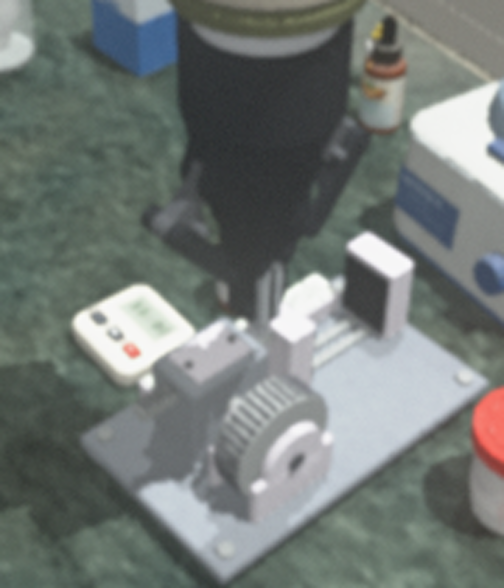

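```bash
cat >> h.py <<'E'
def proj(f,P):
    z=np.load('pics/'+f+'.npz');c=R.from_quat(z['att']).as_matrix().T@(np.array(P)-z['eye']);K=z['K']
    return K[0,0]*c[0]/-c[2]+K[0,2],K[1,2]-K[1,1]*c[1]/-c[2]
E
python3 - <<'E'
from h import *
o=get_obs();print(np.load('pics/wrist1.npz')['eye'])
for f in('wrist1','side1'): print(f,'tcp',proj(f,o['position']),'crown',proj(f,[.541,-.134,.092]),proj(f,[.5422,-.1338,.092]))
p=cv2.imread('pics/wrist1.png')
cv2.imwrite('pics/w1a.png',cv2.resize(p[45:115,310:410],None,fx=8,fy=8,interpolation=cv2.INTER_CUBIC))
cv2.imwrite('pics/w1b.png',cv2.resize(p[150:300,190:350],None,fx=4,fy=4,interpolation=cv2.INTER_CUBIC))
E
```

```text
[ 0.5173211  -0.06826368  0.2983854 ]
wrist1 tcp (np.float64(251.49687321518326), np.float64(226.90501071895272)) crown (np.float64(270.7652037203218), np.float64(213.69814891940268)) (np.float64(272.5879454887985), np.float64(213.67037056404553))
side1 tcp (np.float64(285.3951888678986), np.float64(251.79906195160763)) crown (np.float64(291.9123499060649), np.float64(261.18380984428376)) (np.float64(292.4941386054878), np.float64(260.78703056763567))
```

View pics/w1a.png

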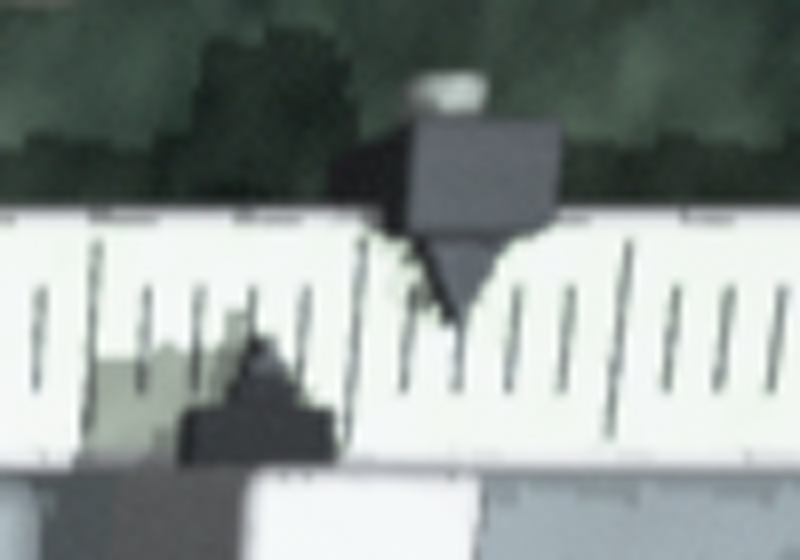

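View pics/w1b.png

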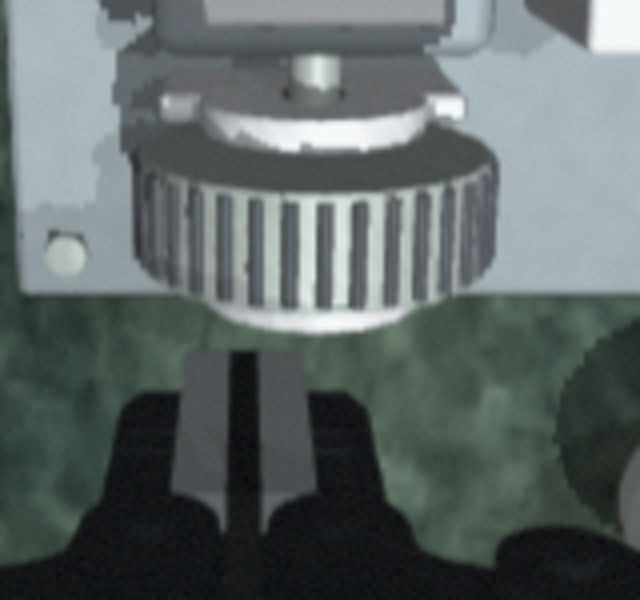

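Run:
```python
from h import *
np.set_printoptions(precision=4,suppress=True)
for u in (241,251,260):
  for v in(239,242,248,255,262,268): print(u,v,at_d('wrist1',u,v))
for v in (200,205,210,215,220,225): print(v,at_d('wrist1',271,v))
```

```text
241 239 [ 0.5217 -0.1253  0.1625]
241 242 [ 0.5217 -0.1252  0.1661]
241 248 [ 0.522  -0.1256  0.1715]
241 255 [ 0.5221 -0.1252  0.1791]
241 262 [ 0.5223 -0.1252  0.1851]
241 268 [ 0.5224 -0.1252  0.19  ]
251 239 [ 0.5261 -0.1244  0.1631]
251 242 [ 0.5261 -0.1244  0.1664]
251 248 [ 0.5261 -0.1248  0.1718]
251 255 [ 0.526  -0.1245  0.1793]
251 262 [ 0.5261 -0.1249  0.1846]
251 268 [ 0.526  -0.1246  0.1899]
260 239 [ 0.5301 -0.1239  0.1629]
260 242 [ 0.53   -0.1241  0.1658]
260 248 [ 0.5299 -0.1243  0.1719]
260 255 [ 0.5296 -0.1238  0.1796]
260 262 [ 0.5295 -0.1243  0.1848]
260 268 [ 0.5293 -0.1242  0.1897]
200 [ 0.5397 -0.1249  0.0907]
205 [ 0.5402 -0.1282  0.0913]
210 [ 0.5409 -0.1319  0.0903]
215 [ 0.5414 -0.1352  0.0911]
220 [ 0.542  -0.1388  0.0908]
225 [ 0.5426 -0.1423  0.0908]
```

Run:
```python
from h import *
np.set_printoptions(precision=4,suppress=True)
for u,v in((150,255),(148,265),(140,275),(130,290),(360,252),(365,262),(375,275),(385,290)): print(u,v,at_d('wrist0',u,v))
p=cv2.imread('pics/side1.png')
cv2.imwrite('pics/s1b.png',cv2.resize(p[160:290,225:345],None,fx=4.6,fy=4.6,interpolation=cv2.INTER_CUBIC))
p=cv2.imread('pics/wrist0.png')
cv2.imwrite('pics/w0c.png',cv2.resize(p[230:384,60:460],None,fx=2,fy=2,interpolation=cv2.INTER_CUBIC))
for u,v in((289,225),(288,230),(285,228),(286,235)): print(at_d('side1',u,v))
```

```text
150 255 [0.5819 0.0072 0.2457]
148 265 [0.582  0.0044 0.2494]
140 275 [0.5818 0.005  0.2588]
130 290 [0.5819 0.0051 0.2698]
360 252 [0.6694 0.0107 0.2502]
365 262 [0.6685 0.0106 0.2588]
375 275 [0.6685 0.0108 0.2691]
385 290 [0.6682 0.0108 0.2788]
[ 0.5252 -0.1453  0.1828]
[ 0.5241 -0.145   0.1739]
[ 0.5211 -0.142   0.1767]
[ 0.5231 -0.142   0.1624]
```

View pics/s1b.png

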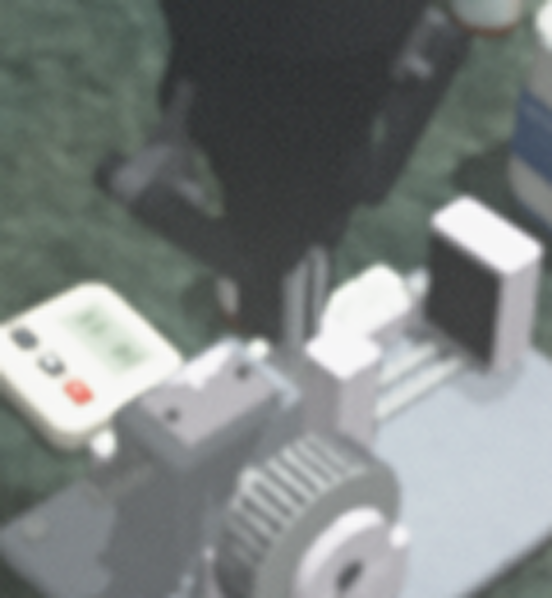

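View pics/w0c.png

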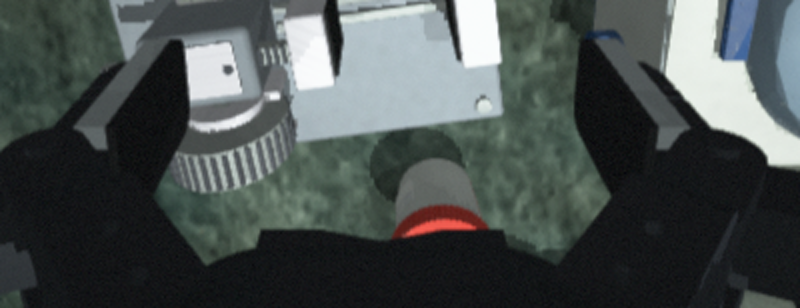

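Call:
move_arm --motion "0 0 -0.01 0; 0 0 -0.02 0; 0 0 -0.026 0; 0 0 -0.028 0"

```text
clock: 1.5
position: [0.5267, -0.1359, 0.0909]
ee_rot: [-0.052, 0.705, 0.053, 0.705]
ft_force: [-0.9, -0.1, -0.7]
grip_width: -0.002
```

Call:
move_arm --motion "0 0 -0.002 0; 0 0 -0.004 0; 0 0 -0.004 0"

```text
clock: 1.88
position: [0.527, -0.136, 0.0875]
ee_rot: [-0.052, 0.705, 0.052, 0.705]
ft_force: [0.1, 0.0, 0.4]
grip_width: -0.0
```

Run:
```python
from h import *
snap('wrist','wrist2'); o=get_obs();print(o['clock'],o['position'],o['ft_force'])
p=cv2.imread('pics/wrist2.png')
cv2.imwrite('pics/w2b.png',cv2.resize(p[120:320,150:390],None,fx=3,fy=3,interpolation=cv2.INTER_CUBIC))
```

```text
1.925 [ 0.52709112 -0.1360067   0.0876544 ] [ 0.36497687 -0.33254245 -0.37706165]
```

View pics/w2b.png

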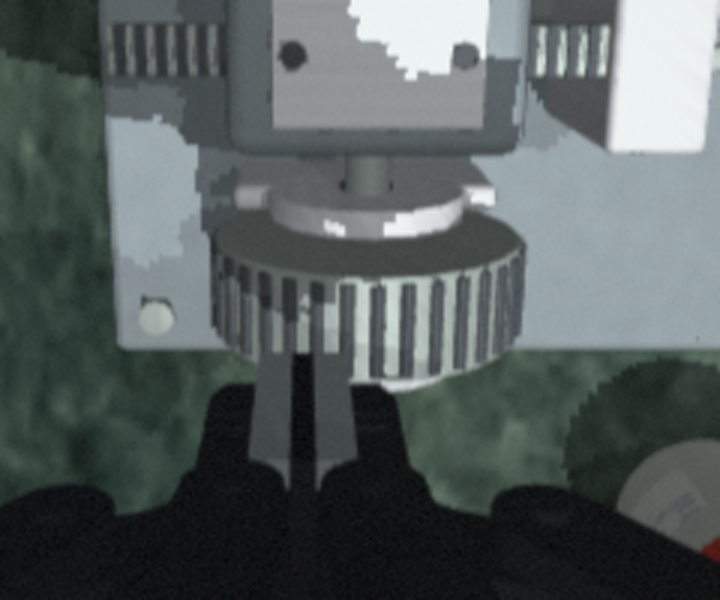

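Call:
move_arm --motion "0 0 -0.01 0; 0 0 -0.02 0; 0 0 -0.027 0; 0 0 -0.029 0; 0 0 -0.029 0"

```text
clock: 2.55
position: [0.527, -0.136, 0.0584]
ee_rot: [-0.052, 0.705, 0.052, 0.705]
ft_force: [0.3, -0.6, -0.2]
grip_width: 0.0
```

Run:
```python
from h import *
np.set_printoptions(precision=4,suppress=True)
snap('wrist','wrist3'); o=get_obs();print(o['clock'],o['position'],o['ft_force'])
for v in range(210,262,4): print(v,at_d('wrist3',244,v))
p=cv2.imread('pics/wrist3.png')
cv2.imwrite('pics/w3b.png',cv2.resize(p[120:320,150:390],None,fx=3,fy=3,interpolation=cv2.INTER_CUBIC))
```

```text
2.6 [ 0.5272 -0.136   0.0587] [-0.3762 -0.2721 -0.0473]
210 [ 0.5216 -0.1262  0.0578]
214 [ 0.5218 -0.1263  0.0646]
218 [ 0.5219 -0.1265  0.0708]
222 [ 0.522  -0.1261  0.0783]
226 [ 0.5221 -0.1262  0.0838]
230 [ 0.5224 -0.1278  0.0853]
234 [ 0.5227 -0.1296  0.086 ]
238 [ 0.5224 -0.1258  0.1003]
242 [ 0.5225 -0.1259  0.1044]
246 [ 0.5226 -0.1259  0.1086]
250 [ 0.5226 -0.1258  0.113 ]
254 [ 0.5227 -0.1258  0.1168]
258 [ 0.5228 -0.1259  0.1201]
```

View pics/w3b.png

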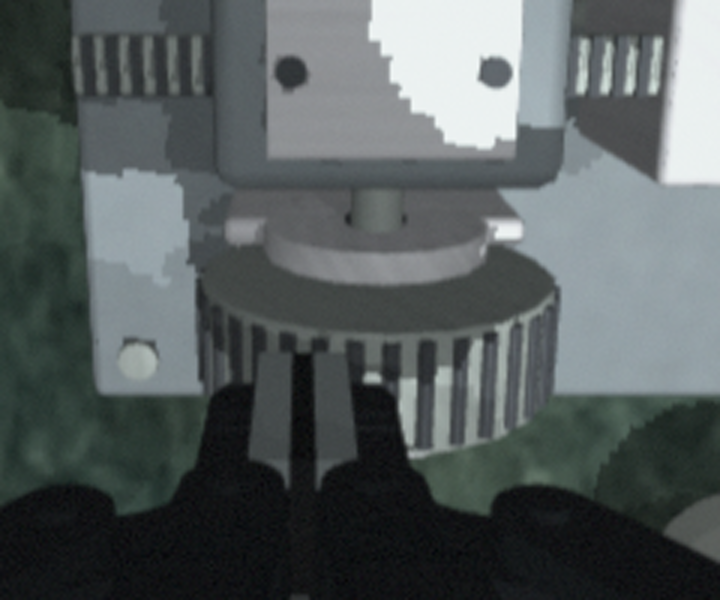

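Call:
move_arm --motion "0 0 -0.004 0; 0 0 -0.007 0; 0 0 -0.007 0"

```text
clock: 2.98
position: [0.5271, -0.136, 0.0517]
ee_rot: [-0.052, 0.705, 0.052, 0.705]
ft_force: [-2.1, -0.5, 4.5]
grip_width: 0.002
```

Call:
move_arm --motion "0 0 -0.002 0; 0 0 -0.002 0"

```text
clock: 3.22
position: [0.5272, -0.1361, 0.05]
ee_rot: [-0.052, 0.705, 0.052, 0.705]
ft_force: [-3.1, -0.2, 6.2]
grip_width: -0.003
```

Call:
move_arm --motion "0 0 -0.002 0; 0 0 -0.002 0"

```text
clock: 3.48
position: [0.5273, -0.136, 0.0482]
ee_rot: [-0.052, 0.705, 0.052, 0.705]
ft_force: [-1.7, 0.6, 7.8]
grip_width: -0.0
```

Call:
move_arm --motion "0.004 0.0006 0.0005 0; 0.008 0.0012 0.0005 0; 0.012 0.0018 0.0005 0; 0.016 0.0024 0.0005 0; 0.02 0.003 0.0005 0; 0.024 0.0036 0.0005 0; 0.0277 0.0041 0.0005 0; 0.0277 0.0041 0.0005 0"

```text
clock: 4.47
position: [0.5567, -0.1317, 0.0493]
ee_rot: [-0.053, 0.704, 0.052, 0.707]
ft_force: [1.8, 0.6, 6.3]
grip_width: 0.001
```

Run:
```python
from h import *
np.set_printoptions(precision=4,suppress=True)
snap('wrist','wrist4'); o=get_obs();print(o['clock'],o['position'],o['ft_force'])
p=cv2.imread('pics/wrist4.png')
cv2.imwrite('pics/w4.png',p)
```

```text
4.525 [ 0.5567 -0.1317  0.0493] [2.0873 0.128  6.6557]
```

View pics/w4.png

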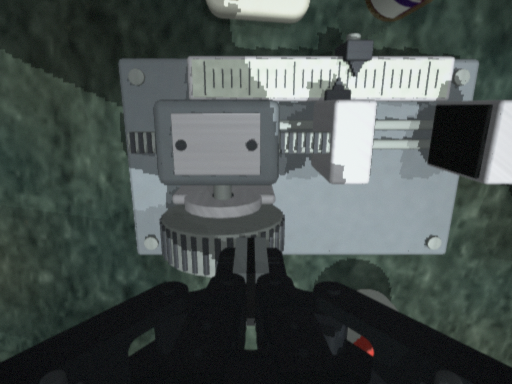

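Run:
```python
from h import *
p=cv2.imread('pics/wrist4.png')
cv2.imwrite('pics/w4a.png',cv2.resize(p[30:105,295:395],None,fx=8,fy=8,interpolation=cv2.INTER_CUBIC))
```

```text
(no output)
```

View pics/w4a.png

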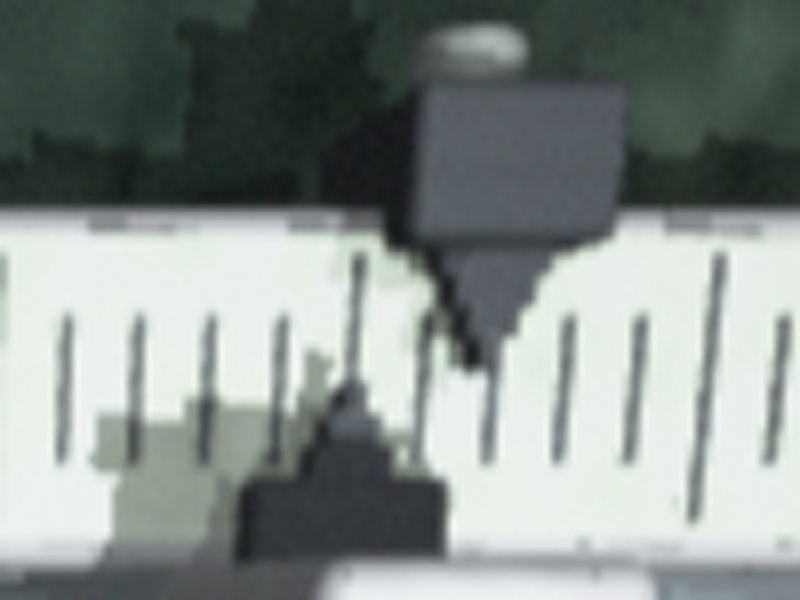

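```bash
cat >> h.py <<'E'
yaw=.1485
ex=np.array([np.cos(yaw),np.sin(yaw),0]);ey=np.array([-ex[1],ex[0],0])
def cz(f,u,v,h): return at_z(f,u,v,h)@np.c_[ex,ey]*1000
E
python3 - <<'E'
from h import *
f=lambda n,o,s,j,g,h:print(n,cz(n,o[0]+g[0]/s,o[1]+g[1]/s,h)-cz(n,o[0]+j[0]/s,o[1]+j[1]/s,h))
f('wrist0',(180,180),8,(262,250),(383,258),.043)
f('wrist1',(310,45),8,(258,335),(460,315),.043)
f('wrist4',(295,30),8,(350,378),(488,355),.038)
# ticks
f('wrist0',(180,180),8,(508,160),(695,150),.039)
f('wrist1',(310,45),8,(358,240),(630,240),.039)
f('wrist4',(295,30),8,(358,255),(720,255),.034)
E
```

```text
wrist0 [15.7199705  -3.46922256]
wrist1 [18.61817589  1.77430017]
wrist4 [9.3498686  1.49038052]
wrist0 [24.81542036 -2.29586686]
wrist1 [2.54614846e+01 2.01543323e-02]
wrist4 [25.09960005  0.02648713]
```

Call:
move_arm --motion "0 0 0.007 0; 0 0 0.014 0; -0.014 -0.002 0.014 0; -0.0277 -0.0041 0.014 0; -0.0277 -0.0041 0.01 0; -0.0277 -0.0041 0.005 0; -0.0277 -0.0041 0 0; -0.0277 -0.0041 0 0"

```text
clock: 5.52
position: [0.5274, -0.136, 0.0481]
ee_rot: [-0.053, 0.705, 0.052, 0.705]
ft_force: [-2.6, -0.1, 8.1]
grip_width: -0.003
```

Run:
```python
from h import *
snap('wrist','wrist5'); o=get_obs();print(o['clock'],o['position'],o['ft_force'])
p=cv2.imread('pics/wrist5.png')
cv2.imwrite('pics/w5a.png',cv2.resize(p[30:105,345:445],None,fx=8,fy=8,interpolation=cv2.INTER_CUBIC))
```

```text
5.575 [ 0.52748073 -0.1359972   0.04821155] [-2.72483729 -0.16155042  8.2032489 ]
```

View pics/w5a.png

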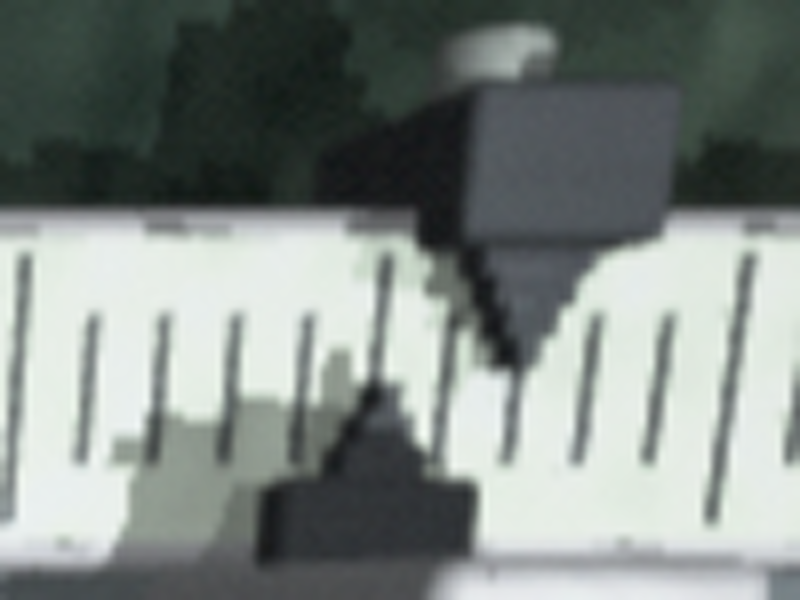

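Call:
move_arm --motion "0.004 0.0006 0.0005 0; 0.008 0.0012 0.0005 0; 0.012 0.0018 0.0005 0; 0.016 0.0024 0.0005 0; 0.02 0.003 0.0005 0; 0.024 0.0036 0.0005 0; 0.024 0.0036 0.0005 0"

```text
clock: 6.45
position: [0.5531, -0.1322, 0.0494]
ee_rot: [-0.053, 0.704, 0.052, 0.706]
ft_force: [2.1, 0.4, 6.9]
grip_width: 0.001
```

Run:
```python
from h import *
snap('wrist','wrist6'); o=get_obs();print(o['clock'],o['position'],o['ft_force'])
p=cv2.imread('pics/wrist6.png')
cv2.imwrite('pics/w6a.png',cv2.resize(p[30:105,305:405],None,fx=8,fy=8,interpolation=cv2.INTER_CUBIC))
```

```text
6.5 [ 0.55319826 -0.13222896  0.04949007] [2.2681538  0.19447267 7.49121168]
```

View pics/w6a.png

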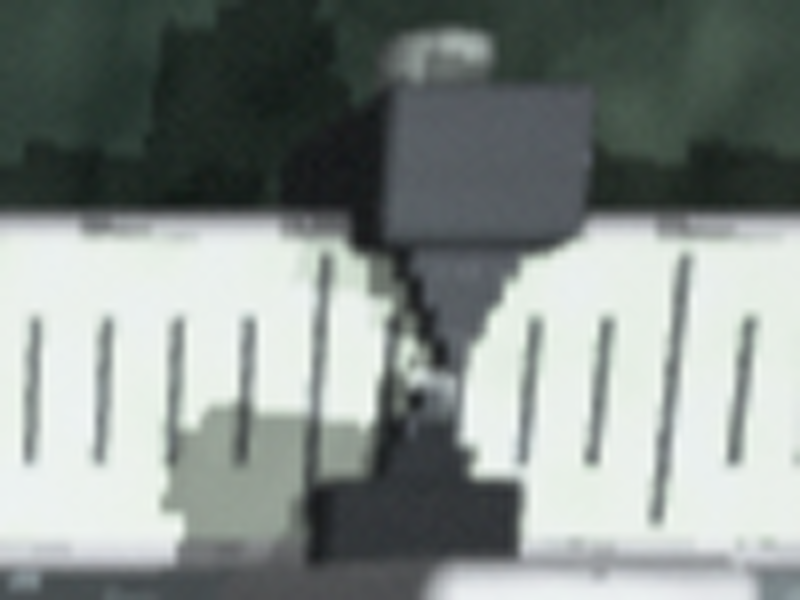

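Call:
move_arm --motion "0.002 0.0003 0 0; 0.004 0.0006 0 0; 0.004 0.0006 0 0; 0.004 0.0006 0.006 0; 0.004 0.0006 0.014 0; 0.004 0.0006 0.014 0"

```text
clock: 7.25
position: [0.5552, -0.1317, 0.0629]
ee_rot: [-0.052, 0.705, 0.052, 0.705]
ft_force: [-0.0, 0.5, -0.8]
grip_width: 0.002
```

Run:
```python
from h import *
snap('wrist','wrist7'); o=get_obs();print(o['clock'],o['position'],o['ft_force'])
p=cv2.imread('pics/wrist7.png')
cv2.imwrite('pics/w7.png',p)
cv2.imwrite('pics/w7a.png',cv2.resize(p[30:105,300:400],None,fx=8,fy=8,interpolation=cv2.INTER_CUBIC))
```

```text
7.3 [ 0.5548893  -0.13170418  0.06251759] [ 0.77423052  1.25378582 -0.41723349]
```

View pics/w7a.png

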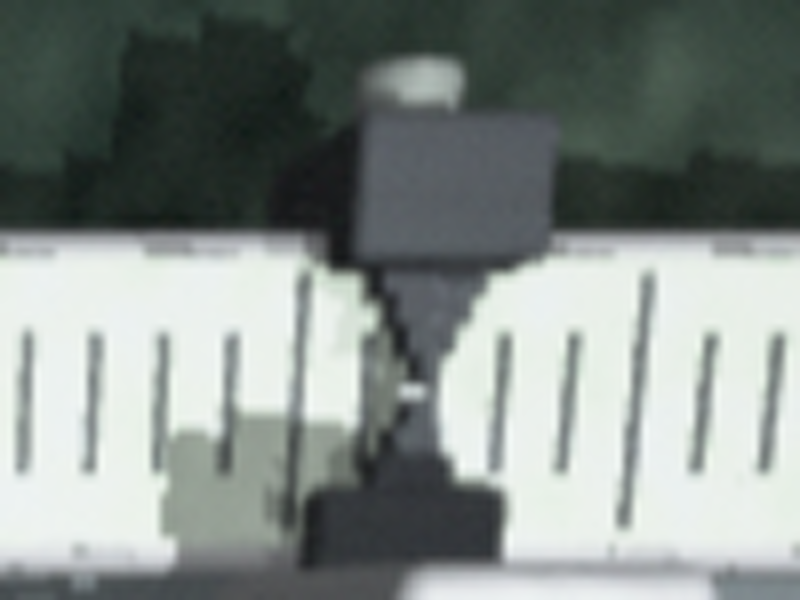

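Call:
move_arm --motion "0 0 0.015 0; 0.02 0.008 0.015 0; 0.04 0.018 0.015 0; 0.058 0.03 0.015 0; 0.058 0.03 0.015 0; 0.058 0.03 0.015 0"

```text
clock: 8.05
position: [0.6124, -0.1025, 0.0778]
ee_rot: [-0.052, 0.705, 0.052, 0.705]
ft_force: [-0.6, 0.1, -0.4]
grip_width: 0.0
```

Run:
```python
from h import *
snap('wrist','wrist8'); o=get_obs();print(o['clock'],o['position'],o['ft_force'])
J=o['position'];u,v=map(int,proj('wrist8',[.605,-.039,.043]));print(u,v)
p=cv2.imread('pics/wrist8.png')
cv2.imwrite('pics/w8a.png',cv2.resize(p[v-40:v+40,u-50:u+50],None,fx=7,fy=7,interpolation=cv2.INTER_CUBIC))
```

```text
8.1 [ 0.61234947 -0.1027356   0.07779147] [-0.06121488 -0.72727161  0.5352571 ]
253 113
```

View pics/wrist8.png

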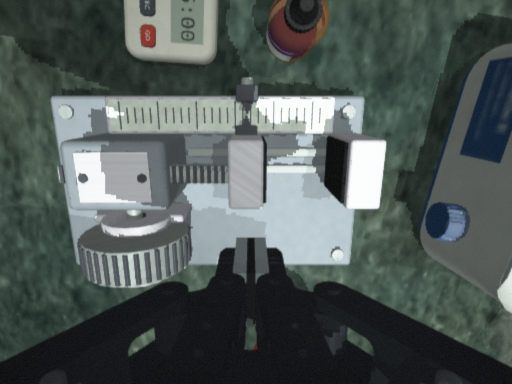

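View pics/w8a.png

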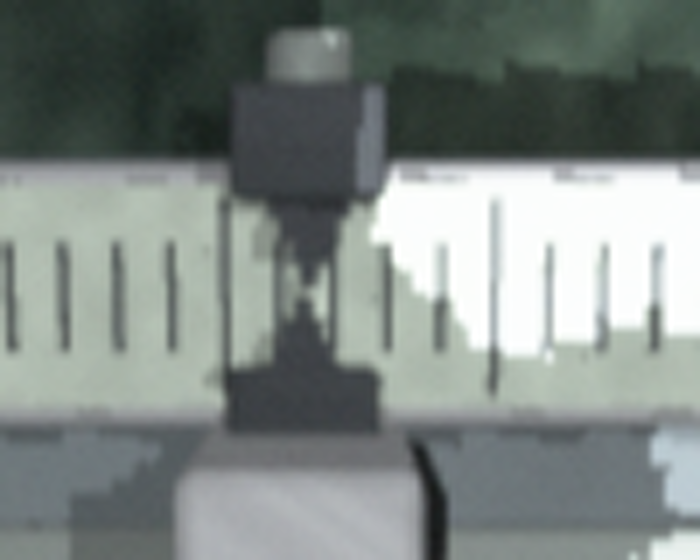

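Run:
```python
from h import *
p=cv2.imread('pics/wrist8.png')
cv2.imwrite('pics/w8b.png',cv2.resize(p[95:132,230:264],None,fx=16,fy=16,interpolation=cv2.INTER_LANCZOS4))
```

View pics/w8b.png

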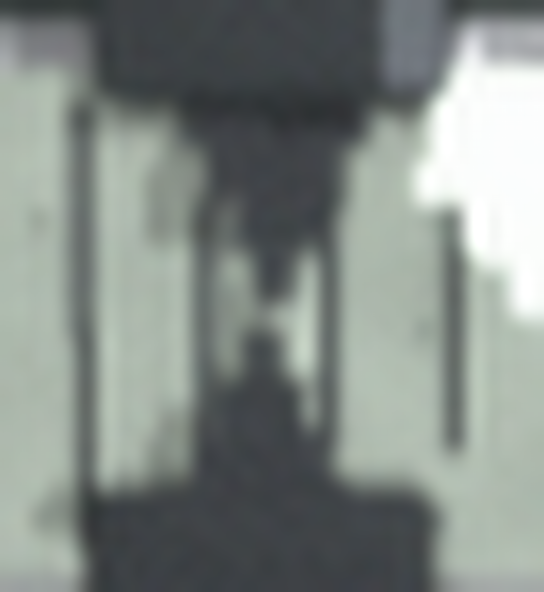

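Call:
move_arm --motion "-0.03 -0.013 0 0; -0.06 -0.026 0 0; -0.072 -0.0315 0 0; -0.072 -0.0315 -0.012 0; -0.072 -0.0315 -0.022 0; -0.072 -0.0315 -0.0285 0; -0.072 -0.0315 -0.0285 0; -0.0712 -0.0314 -0.0285 0; -0.0705 -0.0313 -0.0285 0; -0.0705 -0.0313 -0.0285 0"

```text
clock: 9.35
position: [0.5441, -0.1323, 0.0494]
ee_rot: [-0.053, 0.704, 0.053, 0.706]
ft_force: [-0.7, 0.9, 8.1]
grip_width: 0.002
```

Call:
move_arm --motion "0 0 0.01 0; 0 0 0.0285 0; 0.025 0.01 0.0285 0; 0.05 0.022 0.0285 0; 0.0705 0.0313 0.0285 0; 0.0705 0.0313 0.0285 0; 0.0705 0.0313 0.0285 0"

```text
clock: 10.22
position: [0.6126, -0.1022, 0.0778]
ee_rot: [-0.052, 0.705, 0.052, 0.705]
ft_force: [0.9, -0.4, -0.4]
grip_width: -0.0
```

Run:
```python
from h import *
snap('wrist','wrist9'); o=get_obs();print(o['clock'],o['position'],o['ft_force'])
p=cv2.imread('pics/wrist9.png')
cv2.imwrite('pics/w9b.png',cv2.resize(p[95:132,230:264],None,fx=16,fy=16,interpolation=cv2.INTER_LANCZOS4))
```

```text
10.275 [ 0.61249213 -0.10243244  0.07783322] [ 0.75046995 -0.4271393  -0.22166528]
```

View pics/w9b.png

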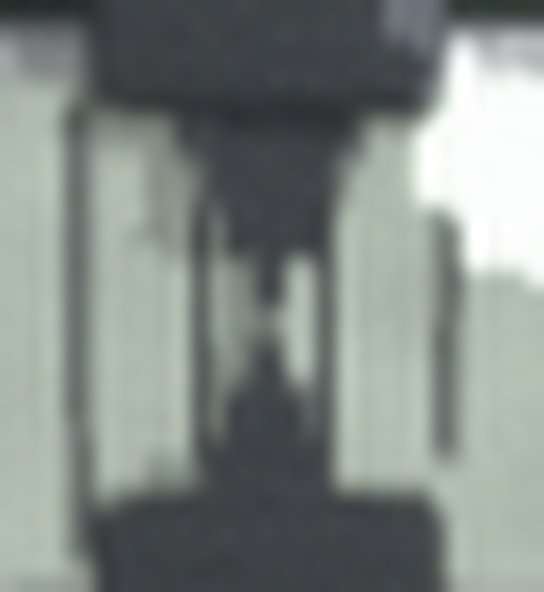

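Run:
```python
from h import *
snap('scene','scene9')
a=cv2.imread('pics/scene0.png');b=cv2.imread('pics/scene9.png')
cv2.imwrite('pics/cmp.png',np.hstack([cv2.resize(q[130:240,230:355],None,fx=3.1,fy=3.1) for q in(a,b)]))
```

```text
(no output)
```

View pics/cmp.png

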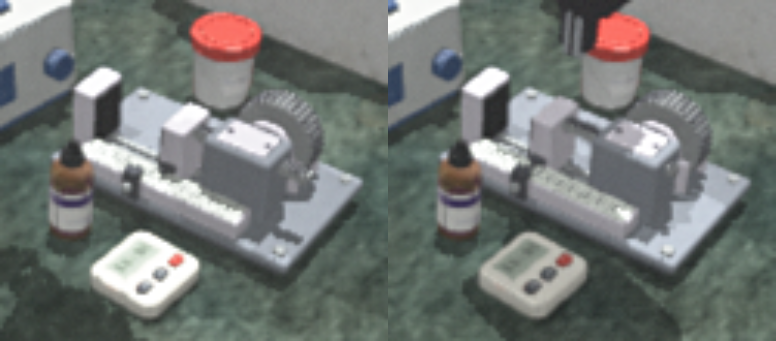

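The scene view shows the cup, timer and bottle in the same places as at the start, and the gauge slider unmoved. The fingers hang free of everything.

```bash
python3 -c "
from workcell import hand_in
print(hand_in())"
```

```text
the job is handed in; nothing more can be done
None
```

The jaw's pointer now stands level with the gauge pointer, to within about 0.1–0.2 mm in the last overhead wrist view. I moved the jaw with the wheel only and handed the job in at about 10.3 s.

I kept the fingers shut and rolled the crown away from me with two main strokes of about 30 mm each. I then looked from above, found 0.4 mm still to go, and closed that with one small stroke. Pressing forces stayed around 6–8 N.

- **Surroundings:** the final scene picture shows the cup, timer, dropper bottle and gauge slider where they started. The fingers were clear of everything, reading no contact force.
- **Finger length:** the shut fingertips ended about 40 mm above the reported tool point, not at it as the text says. I saw this in the wrist depth image and the side view. I therefore came down in small steps watching the force, and touched the wheel at a reported height of about 53 mm.
- **First gap reading:** the first wrist picture gave 15.7 mm to close, but a closer one gave 18.6 mm. I trusted the closer one, and the strokes agreed with it.

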